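Index the sample turntable one notch

TASK

Bring the next sample bottle in front of the reading head: with a fingertip press the turntable's black plunger button in and, pushing against the steel post beside it, turn the turntable clockwise (seen from above) by one place only, until the plunger has sprung fully out again in the very next notch. Do it gently, without forcing the mechanism; lift nothing, leave all bottles standing in their wells and the other glassware where it is, and finish with the hand clear of everything.

Things in the scene. Friction and masses are not known exactly. Their poses are not given: they have to be found in the camera images.
- indexer: Sample turntable, fixed to the bench; origin on the bench, on its vertical axis. Grey base 236 mm across; above it a fixed dark steel index ring (276 mm across, 34-42 mm up) with 6 notches in its outer edge, every 60 degrees; above that the round aluminium turntable (222 mm across, top 53 mm up) with six black bottle wells and, on its edge, a short arm that carries plunger button and post.
- turntable (a joint): Turntable angle, rad: about 0 at the start (first notch), grows clockwise seen from above, 1.047 with the plunger in the next notch. Plunger out: locked, with 0.011 play either way. Plunger pressed in: turns with light friction (0.12 N m, about 1 N at the button) and stays where left.
- plunger (a joint): Plunger travel, m: 0 fully out, 0.011 fully in. Spring: 3.5 N at 0, 7.5 N fully in. From 0.0075 its steel locking block (18 mm wide; notches 21 mm) is below the ring and the turntable can turn. Let go between notches, the block rides under the ring at about 0.0075 and springs up by itself when it comes to a notch.
- button_top (a point): Centre of the flat top of the plunger's round black button, 34 mm across and 10 mm thick; 90 mm above the bench when out. Pressed straight down; moves round with the turntable, 142 mm from the axis.
- post_top (a point): Top centre of the upright round steel post, 16 mm across, fixed on the turntable's arm on the clockwise side of the button: its centre 34 mm, its near surface 26 mm from the button's centre; top 120 mm and foot 61 mm above the bench. A finger standing on the button bears sideways against it to turn the table clockwise.
- next_notch (a point): Fixed point: where the centre of the button's top comes to stand when the plunger is out in the next notch clockwise (90 mm above the bench, 142 mm from the axis).
- reading_spot (a point): Fixed point on the turntable's top face (53 mm up), 70 mm from the axis, in front of the grey reading head (56 x 66 x 125 mm, its middle 206 mm from the axis on the same line): where the middle of the sample bottle's underside must come to stand.
- sample: The sample bottle to be read: small amber glass jar with white cap, 33 mm across, 55 mm high, standing loose in the well one place counter-clockwise of the reading head (wells 43 mm across, 14 mm high, 70 mm from the axis); origin at the centre of its underside.
- bottle_a: A like jar, in the well before the reading head at the start; origin at the centre of its underside.
- bottle_b: A like jar, in the well one place clockwise of the reading head at the start; origin as before.
- bottle_c: A like jar, in the well just counter-clockwise of the arm at the start; origin as before.
- beaker: Bystander: open glass beaker, 68 mm across, 85 mm high, loose on the bench; origin at the centre of its underside.
- flask: Bystander: conical glass flask, 72 mm across, 98 mm high, loose on the bench; origin at the centre of its underside.
- stopper_jar: Bystander: amber stoppered bottle, 54 mm across, 110 mm high, loose on the bench; origin at the centre of its underside.
Mind the look-alikes: they are no part of the job. What is shaped like the bottle_a but purple or turquoise is not meant.

How it is judged (in metres and radians):
On the way, in this order (a step that is already met when the one before it is completed fails the run):
1. the plunger is pressed in far enough to free the turntable (value of joint plunger above 0.0073 m and value of joint turntable below 0.3 rad), for 0.1 s.
2. the turntable is on its way, out of its first notch (value of joint turntable above 0.3 rad and value of joint plunger above 0.005 m), for 0.05 s.
At the end, for the whole second after the job is handed in: The turntable stands still one notch (60 degrees, within 0.03 rad) clockwise of its start, the plunger is out in that notch (within 2 mm), the sample bottle stands within 10 mm of the reading spot, all bottles are upright in their wells and the other glassware stands within 25 mm of where it was (value of joint turntable between 1.0172 and 1.0772 rad and value of joint plunger below 0.002 m and velocity of joint turntable between -0.05 and 0.05 rad/s and horizontal distance between sample and reading_spot below 0.01 m and angle between each of sample, bottle_a, bottle_b, bottle_c, beaker, flask, stopper_jar's own z axis and vertical below 0.15 rad and height (world z) of each of sample, bottle_a, bottle_b, bottle_c below 0.06 m and distance of each of beaker, flask, stopper_jar from where it was at the start of the episode below 0.025 m); the robot touches nothing.
It fails at once if a bottle is lifted or tipped out of its well (height (world z) of any of sample, bottle_a, bottle_b, bottle_c above 0.064 m or angle between any of sample, bottle_a, bottle_b, bottle_c's own z axis and vertical above 0.5 rad).
It fails at once if glassware on the bench is lifted, pushed aside (25 mm) or knocked over (distance of any of beaker, flask, stopper_jar from where it was at the start of the episode above 0.025 m or angle between any of beaker, flask, stopper_jar's own z axis and vertical above 0.4 rad).
It fails at once if the turntable is turned well past the next notch, or backwards (value of joint turntable above 1.5 rad or value of joint turntable below -0.3 rad).
It fails at once if the mechanism is forced (more than 70 N of finger force) (contact force between the fingers and indexer above 70 N).
It also fails if it takes over 42 s, if anything falls off the work surface, if the arm or the gripper's body presses on something with over 40 N, if the wrist force passes 120 N, or if a joint passes its speed limit or range.

ROBOT

A 6-joint arm with a two-finger parallel gripper is mounted at the origin on the work surface. World frame = base frame: x ahead of the robot, y to its left, z up, the work surface at z = 0. Lengths are in mm, angles in degrees, forces in N, time in s.
With the tool pointing down it reaches from about 300 to 850 mm from the base axis. Payload 4.2 kg.
Tool frame: the origin (TCP) lies midway between the tips of the shut fingers; the grasp point (between the pads) lies 19 mm behind it; z points along the fingers, y is the direction in which the jaws open and shut (so a half turn about z gives the same grasp; the last joint's range is limited). The gripper opens to 91 mm and grips with 3 to 60 N. Pads are 32 mm wide; open, the fingers measure 118 mm over their backs; the gripper's body (76 mm by 178 mm) begins 60 mm behind the grasp point.
Start: joints at [-65.489, 18.312, 89.639, -0, 72.044, -1.146], TCP at [248.971, -518.321, 213.976] pointing down, gripper open.
Joint ranges: [-177.97, 177.97], [-48.28, 115.42], [12.27, 149.76], [-77.06, 257.06], [2.81, 150.46], [-146.56, 146.56]. Speed limits (degrees/s): [147.25, 147.25, 180, 180, 180, 180].

INTERFACE

Orientations are given as [roll, pitch, yaw] about the fixed x, y, z axes, in that order (R = Rz(yaw) Ry(pitch) Rx(roll)).
In Python, from workcell import * gives the robot as it stands.
- The arm moves only by the tool arm_command, never from a script. Its argument "deltas" is text: rows parted by semicolons, each of 7 numbers parted by spaces: the shift along the tool's x, y, z in mm, then the turn, a rotation vector about the tool's x, y, z in degrees, then the finger opening in mm, from 0 to 91.2. In form: x y z wx wy wz hand; .... A call has 1 to 5 rows; each row shifts and turns the commanded pose from where the row before left it, along the tool's axes as they then stand; what a row does not reach is not made up. A row lasts 1/8 s, in which the tool goes at most 62.5 mm and 10.7 degrees, less where a joint would pass 70% of its speed; a pose out of reach is approached as far as the arm can. A call is refused whole if a number of a shift passes 62.5 or a number of a turn 10.7, either way. A call with a gripper value outside its range is refused whole. The fingers move at their own pace and stop on an object; "force" is the grip in N (left out, the last holds). Time passes only in rows, so rows that do not move let the fingers close. It gives the time, the measured TCP pose, the force and the opening at its end, in the units of the state.
- state(): the state, without advancing time (a new reading comes with each control period).
- grab_frame(name): name is "scene" or "side" or "wrist"; returns the picture (400x640x3 uint8, red, green, blue); there is no depth.
- camera_model(name): a dict with "fx", "fy", "cx", "cy" (pixels), "rvec" (rotation vector, rad) and "tvec" (3), from world to camera coordinates, as OpenCV has them; the wrist camera has in their place "mount" (4x4, takes a point from camera to tool coordinates, whose origin is the TCP and whose axes are the flange's). Camera axes: x right, y down, z forward; pixel columns grow to the right and rows downward; lengths in mm; the calibration is good to about 2 mm. A picture is of the moment at which its call begins: read the wrist's pose just before it. camera_model takes no time and is no camera call.
- job_done(): hands the job in, once; it reports no verdict.
The state is a dict: "time_s": time; "qpos": joint angles; "qvel": joint speeds; "effort": joint torques, N m; "ee_pos": TCP position; "ee_rot": TCP orientation; "force": force on the tool from outside, world axes, zero at the start; "torque": the same for the moment, N m; "gripper_width": finger opening in mm.
Only numpy, scipy, OpenCV 4.12 (cv2) and the standard library are available. Lean on these libraries where they do the work, as an engineer would, in place of code of your own. Each camera call takes 0.05 s, during which the arm holds its last target. There are 200 camera calls.

## Working session

There is one attempt and no reset: what is moved stays moved. The work goes in short steps, Python scripts to look and compute and a tool call to move; the robot and the scene stay as the last step left them, time stands still between calls to the robot, and variables do not carry over. Pictures are saved under pics/ and viewed, about 8 in all and at most 12, crops included, and the job is handed in when it is done.

Besides the shell and the picture viewer there is one more tool, called after "Call:" by a JSON object that holds its "method" and its "body". arm_command: Moves the arm, as the interface text tells. Its arguments: {"type":"object","properties":{"deltas":{"type":"string"},"force":{"type":"number"}},"required":["deltas"]}

```bash
mkdir -p pics; cat > h.py <<'E'
from workcell import *
import numpy as np, cv2
def save(n,f,img=None):
    im=grab_frame(n) if img is None else img
    cv2.imwrite('pics/'+f,cv2.cvtColor(im,cv2.COLOR_RGB2BGR)); return im
def cam(n):
    c=camera_model(n); K=np.array([[c['fx'],0,c['cx']],[0,c['fy'],c['cy']],[0,0,1.]])
    return K,np.array(c['rvec'],float).ravel(),np.array(c['tvec'],float).ravel()
def ray(n,u,v):
    K,r,t=cam(n); R=cv2.Rodrigues(r)[0]
    d=R.T@np.linalg.inv(K)@np.array([u,v,1.]); return -R.T@t,d/np.linalg.norm(d)
def onz(n,u,v,z):
    o,d=ray(n,u,v); return o+d*(z-o[2])/d[2]
def proj(n,P):
    K,r,t=cam(n); return cv2.projectPoints(np.array(P,float).reshape(-1,1,3),r,t,K,None)[0].reshape(-1,2)
E
python3 - <<'E'
from h import *
save('scene','scene0.png'); save('side','side0.png')
s=state(); print({k:np.round(v,2) for k,v in s.items()})
for n in('scene','side'):
    print(n,np.round(ray(n,320,200),2))
E
```

```text
{'time_s': np.float64(0.1), 'qpos': array([-65.49,  18.35,  89.7 ,  -0.  ,  72.04,  -1.15]), 'qvel': array([ 0.02, -0.13, -0.1 , -0.02,  0.03, -0.01]), 'effort': array([ 0.000e+00, -4.133e+01, -2.325e+01,  7.000e-02,  4.000e-02,
       -0.000e+00]), 'ee_pos': array([ 248.77, -517.92,  213.2 ]), 'ee_rot': array([-179.91,   -0.  ,   25.66]), 'force': array([ 0.04, -0.2 , -0.25]), 'torque': array([ 0.01, -0.02, -0.02]), 'gripper_width': np.float64(91.31)}
scene [[ 1.08962e+03  3.84440e+02  8.79440e+02]
 [-4.90000e-01 -3.50000e-01 -8.00000e-01]]
side [[ 5.4833e+02 -6.4790e+02  5.8546e+02]
 [ 7.0000e-02  8.1000e-01 -5.9000e-01]]
```

View pics/scene0.png

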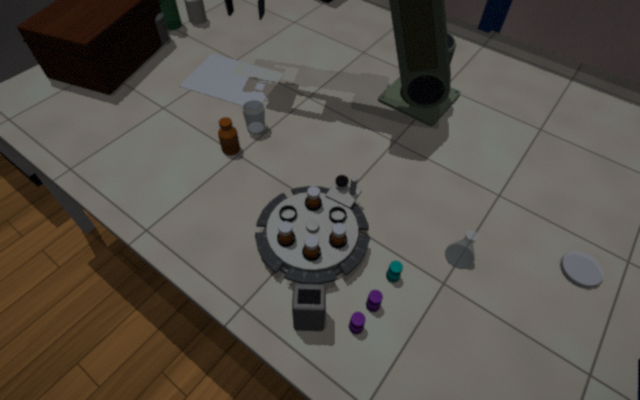

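View pics/side0.png

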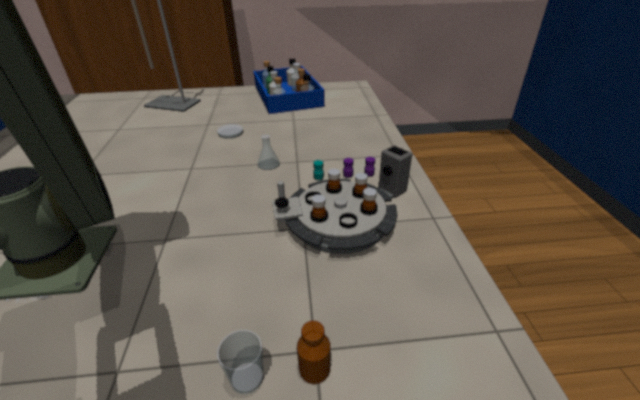

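The scene view shows the turntable around (312,228), the button near (342,181), the post near (354,185) and the head at (309,305). The side view shows the button near (282,203), the post near (281,188) and the hub near (340,203). Next I'll enlarge both.

```bash
python3 - <<'E'
from h import *
a=cv2.cvtColor(cv2.imread('pics/scene0.png'),4)[165:295,245:385]; b=cv2.cvtColor(cv2.imread('pics/side0.png'),4)[150:255,265:415]
A=cv2.resize(a,None,fx=4,fy=4,interpolation=2);B=cv2.resize(b,None,fx=5,fy=5,interpolation=2)
f=lambda x:np.clip(x.astype(float)*1.6,0,255).astype(np.uint8)
save(0,'ca.png',f(A)); save(0,'cb.png',f(B))
E
```

```text
(no output)
```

View pics/ca.png

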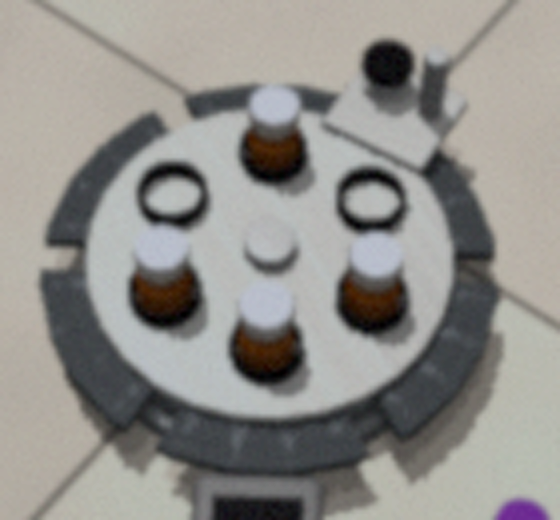

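View pics/cb.png

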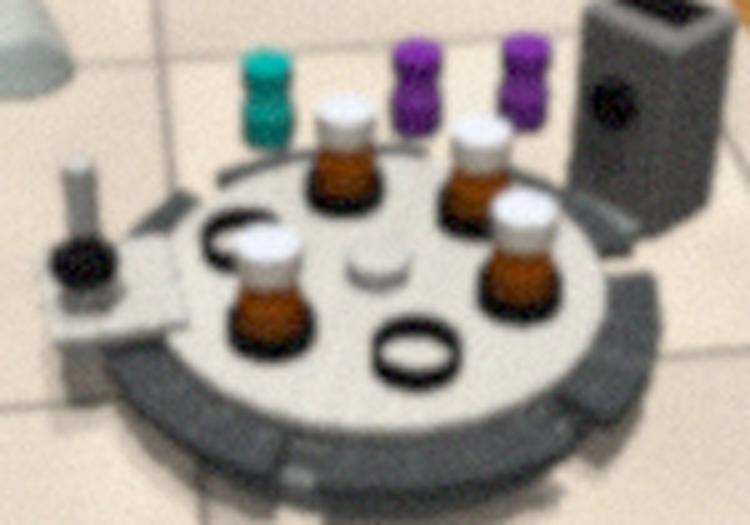

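```bash
cat >> h.py <<'E'
def tri(ps):
    A=np.zeros((3,3));b=np.zeros(3);rs=[ray(*p) for p in ps]
    for o,d in rs:
        M=np.eye(3)-np.outer(d,d);A+=M;b+=M@o
    X=np.linalg.solve(A,b); return X,[np.linalg.norm(np.cross(X-o,d)) for o,d in rs]
E
python3 - <<'E'
from h import *
ca=lambda u,v:('scene',245+(u+.5)/4-.5,165+(v+.5)/4-.5)
cb=lambda u,v:('side',265+(u+.5)/5-.5,150+(v+.5)/5-.5)
# button blob centroids by mask
for n,f,k,box in(('scene','ca.png',ca,(350,30,425,100)),('side','cb.png',cb,(45,225,125,300))):
    g=cv2.imread('pics/'+f,0); x0,y0,x1,y1=box
    for th in (50,70):
        _,_,st,ce=cv2.connectedComponentsWithStats((g[y0:y1,x0:x1]<th).astype(np.uint8)); i=1+np.argmax(st[1:,4]); print(n,th,st[i],ce[i]+[x0,y0])
pts={'post_top':[(437,54),(79,161)],'well1':[(173,194),(416,352)],'well2':[(372,201),(240,238)],'hub':[(272,240),(379,262)],
'capTop_c':[(276,98),(269,240)],'capA':[(267,300),(482,130)],'capS':[(377,250),(346,108)],'capB':[(163,240),(525,205)],'button':[(388,65),(85,264)]}
for k,(p,q) in pts.items():
    X,e=tri([ca(*p),cb(*q)]);print(k,X.round(1),np.round(e,1))
E
```

```text
scene 50 [  16   14   45   45 1630] [387.7208589   65.75460123]
scene 70 [  14   13   48   54 1975] [387.59037975  67.58481013]
side 50 [   9   14   59   51 2232] [ 83.99551971 264.56586022]
side 70 [   8   11   61   58 2642] [ 84.03822861 264.70325511]
post_top [518.6  78.2 119.6] [0.2 0.2]
well1 [666.4  -9.7  60.2] [0.2 0.2]
well2 [594.6  89.2  60.2] [0.7 0.7]
hub [658.2  59.1  62.6] [1.3 1.3]
capTop_c [601.4  17.6 110.2] [1.4 1.4]
capA [714.9  99.5 108.5] [0.9 0.9]
capS [651.2 128.2 108.7] [0.9 0.9]
capB [721.3  30.  110.6] [1.3 1.3]
button [518.3  44.6  83.9] [0. 0.]
```

Triangulation agrees with the stated sizes: axis ≈ (658.3, 59.2), post top at z 119.6, caps at z ≈ 109, button 141 mm from the axis. The arm stands at 185.7°, so the button is at (517, 45) and the next notch at (575.4, 174.5). I'll swing the arm about the base, closing the fingers on the way.

Call:
{"method": "arm_command", "body": {"deltas": "50 -2.2 0 0 0 -5 0; 50 -2.2 0 0 0 -5 0; 50 -2.2 0 0 0 -5 0; 50 -2.2 0 0 0 -5 0; 50 -2.2 0 0 0 -5 0", "force": 30}}

```text
time_s: 0.72
ee_pos: [445.2, -363.6, 213.4]
ee_rot: [-180.0, 0.0, 50.8]
force: [0.3, -0.9, -0.5]
gripper_width: 44.1
```

Call:
{"method": "arm_command", "body": {"deltas": "50 -2.2 0 0 0 -5 0; 50 -2.2 0 0 0 -5 0; 50 -2.2 0 0 0 -5 0; 50 -2.2 0 0 0 -5 0; 50 -2.2 0 0 0 -5 0"}}

```text
time_s: 1.35
ee_pos: [556.7, -141.6, 213.4]
ee_rot: [-180.0, 0.0, 75.8]
force: [0.5, -0.3, 0.4]
gripper_width: 0.5
```

Call:
{"method": "arm_command", "body": {"deltas": "50 -2.2 0 0 0 -5 0; 50 -2.2 0 0 0 -5 0; 50 -2.2 0 0 0 -5 0; 25 -2 0 0 0 -5 0; 0 0 0 0 0 0 0"}}

```text
time_s: 1.98
ee_pos: [571.3, 32.0, 213.5]
ee_rot: [-179.9, 0.0, 95.8]
force: [0.9, -0.8, -0.2]
gripper_width: 0.3
```

Call:
{"method": "arm_command", "body": {"deltas": "12 -27 10 0 0 0 0; 10.4 -25.7 15 0 0 0 0; 0 0 25 0 0 0 0; 0 0 25 0 0 0 0; 0 0 0 0 0 0 0"}}

```text
time_s: 2.6
ee_pos: [515.7, 46.4, 137.3]
ee_rot: [-179.7, 0.0, 95.5]
force: [0.1, 0.8, 0.6]
gripper_width: 0.2
```

```bash
python3 - <<'E'
from h import *
s=state();print(s['ee_pos'],s['ee_rot'])
a=save('side','side1.png');b=save('scene','scene1.png');w=save('wrist','w1.png')
A=cv2.resize(a[110:240,225:375],(600,520),interpolation=2)
B=cv2.resize(b[120:220,290:400],(440,400),interpolation=2);W=cv2.resize(w,(440,275))
im=np.zeros((600,800,3),np.uint8);im[:360,:400]=cv2.resize(A,(400,347))[:360] if 0 else cv2.copyMakeBorder(cv2.resize(A,(400,347)),0,13,0,0,0)
im[:364,400:]=cv2.resize(B,(400,364));im[364:600,:378]=cv2.resize(w,(378,236))
im=np.clip(im*1.6,0,255).astype(np.uint8);save(0,'m1.png',im)
P=s['ee_pos'];print(proj('side',[P,[517,45.1,90]]),proj('scene',[P,[517,45.1,90]]))
E
```

```text
[515.68555511  46.38106331 137.2844664 ] [-1.79738508e+02  2.29919027e-02  9.55451764e+01]
[[278.52701413 182.90239026]
 [280.82334241 200.18991702]] [[344.29463243 166.50924686]
 [342.23580457 179.10956561]]
```

View pics/m1.png

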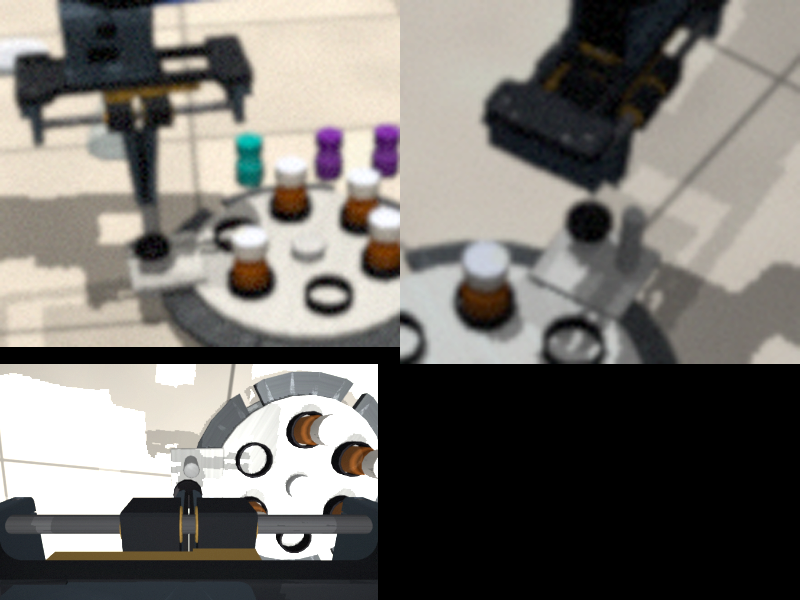

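The montage shows the shut fingers standing directly above the button in both views, short of the post (side: button at (152,247), fingertips at (148,225)). Descending now.

Call:
{"method": "arm_command", "body": {"deltas": "0 0 15 0 0 0 0; 0 0 15 0 0 0 0; 0 0 8 0 0 0 0; 0 0 3 0 0 0 0; 0 0 0 0 0 0 0"}}

```text
time_s: 3.38
ee_pos: [517.2, 47.6, 97.8]
ee_rot: [-180.0, 0.0, 95.7]
force: [-0.7, 0.2, 0.7]
gripper_width: 0.1
```

Call:
{"method": "arm_command", "body": {"deltas": "0 0 4 0 0 0 0; 0 0 4 0 0 0 0; 0 0 4 0 0 0 0; 0 0 3 0 0 0 0; 0 0 1.5 0 0 0 0"}}

```text
time_s: 4.0
ee_pos: [517.4, 47.6, 81.7]
ee_rot: [180.0, 0.0, 95.7]
force: [-1.1, 0.0, 5.6]
gripper_width: 0.4
```

Call:
{"method": "arm_command", "body": {"deltas": "0 0 0.5 0 0 0 0; 0 0 0 0 0 0 0; 0 0 0 0 0 0 0"}}

```text
time_s: 4.38
ee_pos: [517.3, 47.6, 81.4]
ee_rot: [180.0, 0.0, 95.7]
force: [-0.3, 0.8, 4.8]
gripper_width: 0.2
```

Call:
{"method": "arm_command", "body": {"deltas": "0 0 0.8 0 0 0 0; 0 0 0.4 0 0 0 0; 0 0 0 0 0 0 0; 0 0 0 0 0 0 0"}}

```text
time_s: 4.88
ee_pos: [517.4, 47.6, 80.3]
ee_rot: [180.0, 0.0, 95.7]
force: [-1.2, -0.3, 5.9]
gripper_width: 0.2
```

```bash
python3 - <<'E'
from h import *
F=[]
for i in range(4): grab_frame('side'); F.append(state()['force'])
print(np.mean(F,0),state()['ee_pos'])
E
```

```text
[-0.99156832 -0.30264788  6.6972554 ] [517.35100128  47.59274869  80.28145231]
```

Call:
{"method": "arm_command", "body": {"deltas": "2 0 0 0 0 0 0; 2 0 0 0 0 0 0; 2 0 0 0 0 0 0; 1.5 0 0 0 0 0 0; 0 0 0 0 0 0 0"}}

```text
time_s: 5.7
ee_pos: [517.0, 55.0, 80.4]
ee_rot: [179.9, 0.0, 95.7]
force: [-1.0, 0.3, 6.4]
gripper_width: 0.3
```

Call:
{"method": "arm_command", "body": {"deltas": "3.1 0.3 0 0 0 1.25 0; 4.9 0.5 0 0 0 2 0; 4.9 0.5 0 0 0 2 0"}}

```text
time_s: 6.08
ee_pos: [517.2, 67.9, 80.4]
ee_rot: [179.9, 0.0, 90.3]
force: [-0.9, -0.4, 6.0]
gripper_width: 0.7
```

Call:
{"method": "arm_command", "body": {"deltas": "4.9 0.5 0 0 0 2 0; 4.9 0.5 0 0 0 2 0; 4.9 0.5 0 0 0 2 0; 4.9 0.5 0 0 0 2 0; 0 0 0 0 0 0 0"}}

```text
time_s: 6.7
ee_pos: [520.1, 88.0, 80.3]
ee_rot: [179.9, -0.0, 82.4]
force: [-1.1, 1.1, 6.9]
gripper_width: 0.8
```

```bash
python3 - <<'E'
from h import *
F=[]
a=save('side','side2.png');F.append(state()['force']);b=save('scene','scene2.png');F.append(state()['force'])
s=state();print(np.mean(F,0),s['ee_pos'],s['ee_rot'])
im=np.hstack([cv2.resize(a[130:250,250:370],(400,400),interpolation=2),cv2.resize(b[150:250,290:390],(400,400),interpolation=2)])
save(0,'m2.png',np.clip(im*1.7,0,255).astype(np.uint8))
E
```

```text
[-1.72277671  0.43606175  6.91085494] [520.03919651  87.8403481   80.34050001] [ 1.79941874e+02 -4.14198291e-02  8.23957291e+01]
```

View pics/m2.png

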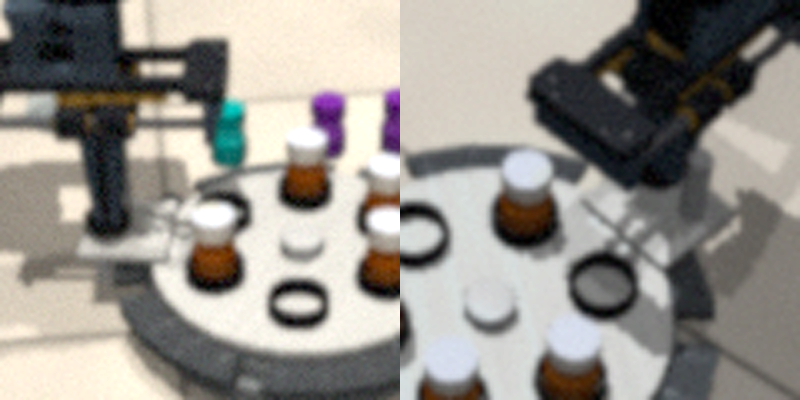

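The montage shows the finger on the button just behind the post, with the table turned about 13–16°. Forces are tiny, so I'll carry on.

Call:
{"method": "arm_command", "body": {"deltas": "6.2 0.6 0 0 0 2.5 0; 6.2 0.6 0 0 0 2.5 0; 6.2 0.6 0 0 0 2.5 0; 6.2 0.6 0 0 0 2.5 0; 0 0 0 0 0 0 0"}}

```text
time_s: 7.42
ee_pos: [527.5, 111.9, 80.4]
ee_rot: [179.9, -0.1, 72.4]
force: [-1.4, 1.2, 6.7]
gripper_width: 0.3
```

Call:
{"method": "arm_command", "body": {"deltas": "6.2 0.6 0 0 0 2.5 0; 6.2 0.6 0 0 0 2.5 0; 6.2 0.6 0 0 0 2.5 0; 6.2 0.6 0 0 0 2.5 0; 0 0 0 0 0 0 0"}}

```text
time_s: 8.05
ee_pos: [539.0, 134.2, 80.4]
ee_rot: [179.9, -0.1, 62.4]
force: [-1.0, 0.5, 6.6]
gripper_width: 0.3
```

Call:
{"method": "arm_command", "body": {"deltas": "0 0 -2 0 0 0 0; 0 0 -4 0 0 0 0; 0 0 -4 0 0 0 0; 0 0 -4 0 0 0 0; 0 0 0 0 0 0 0"}}

```text
time_s: 8.68
ee_pos: [538.3, 133.4, 93.9]
ee_rot: [180.0, -0.0, 62.4]
force: [-0.3, 0.5, -0.5]
gripper_width: 0.7
```

```bash
python3 - <<'E'
from h import *
F=[]
a=save('side','side3.png');F.append(state()['force']);b=save('scene','scene3.png');F.append(state()['force'])
s=state();print(np.mean(F,0),s['ee_pos'],s['ee_rot'])
ax=np.array([658.3,59.2])
def caps(im,n):
    hsv=cv2.cvtColor(im,cv2.COLOR_RGB2HSV)
    # amber bodies
    m=cv2.inRange(hsv,(5,110,25),(22,255,200));_,_,st,ce=cv2.connectedComponentsWithStats(m)
    o=[]
    for q,c in zip(st[1:],ce[1:]):
        if q[4]<25: continue
        X=onz(n,*c,76)[:2]-ax; r=np.hypot(*X)
        if r<110:o.append((round(float(r),1),round(float(np.degrees(np.arctan2(X[1],X[0]))),1)))
    return o
for n,f0,im in(('side','side0.png',a),('scene','scene0.png',b)):
    print(n,caps(cv2.cvtColor(cv2.imread('pics/'+f0),4),n),caps(im,n))
E
```

```text
[ 0.34796756 -0.12603951  0.00912435] [538.03757184 133.38907244  93.62379247] [-1.79994823e+02  1.45035423e-02  6.24046843e+01]
side [(58.8, 97.9), (61.3, 31.5), (73.8, -32.8), (78.3, -137.0)] [(59.2, 54.9), (72.5, -9.1), (71.4, -170.5), (79.8, -66.2)]
scene [(58.7, -143.6), (76.0, -15.9), (75.5, 87.6), (81.9, 35.3)] [(60.1, 173.4), (68.5, -50.7), (79.7, 4.9), (80.7, 55.1)]
```

Call:
{"method": "arm_command", "body": {"deltas": "6.2 0.4 0 0 0 2.5 0; 6.2 0.4 0 0 0 2.5 0; 6.2 0.5 0 0 0 2.5 0; 6.2 0.5 0 0 0 2.5 0; 0 0 0 0 0 0 0"}}

```text
time_s: 9.4
ee_pos: [552.5, 153.4, 93.4]
ee_rot: [180.0, 0.1, 52.4]
force: [-1.0, -2.1, 0.5]
gripper_width: 0.4
```

Call:
{"method": "arm_command", "body": {"deltas": "6.2 0.5 0 0 0 2.5 0; 6.2 0.5 0 0 0 2.5 0; 6.2 0.5 0 0 0 2.5 0; 5 0.5 0 0 0 2 0; 0 0 0 0 0 0 0"}}

```text
time_s: 10.02
ee_pos: [569.2, 169.7, 93.4]
ee_rot: [-180.0, 0.1, 43.0]
force: [-1.0, -2.4, 0.3]
gripper_width: 0.3
```

Call:
{"method": "arm_command", "body": {"deltas": "3.7 0.3 0 0 0 1.5 0; 3.7 0.3 0 0 0 1.5 0; 2.5 0.2 0 0 0 1 0; 2.5 0.2 0 0 0 1 0; 0 0 0 0 0 0 0"}}

```text
time_s: 10.65
ee_pos: [580.3, 178.4, 93.8]
ee_rot: [-180.0, -0.1, 37.9]
force: [-0.3, -0.4, -0.3]
gripper_width: 0.3
```

Call:
{"method": "arm_command", "body": {"deltas": "1.2 0.1 0 0 0 0.5 0; 1.2 0.1 0 0 0 0.5 0; 0 0 0 0 0 0 0"}}

```text
time_s: 11.02
ee_pos: [582.2, 179.4, 94.0]
ee_rot: [180.0, -0.1, 36.9]
force: [-0.4, -0.5, 0.6]
gripper_width: 0.6
```

The push force has dropped away, so the plunger may have sprung into the notch. Looking.

```bash
python3 - <<'E'
from h import *
a=save('side','side4.png');b=save('scene','scene4.png')
im=np.hstack([cv2.resize(a[120:240,250:370],(400,400),interpolation=2),cv2.resize(b[165:265,300:400],(400,400),interpolation=2)])
save(0,'m4.png',np.clip(im*1.7,0,255).astype(np.uint8))
for n in('side','scene'): print(proj(n,[[575.4,174.5,90],[575.4,174.5,82.5]]).round(1))
E
```

```text
[[302.5 169.9]
 [302.7 172.3]]
[[373.1 220.6]
 [372.7 222.4]]
```

View pics/m4.png

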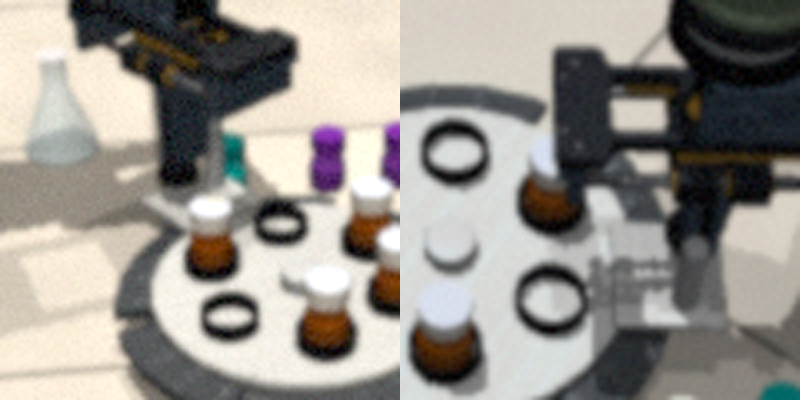

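The view shows the finger behind the post, but the gripper hides the button, so this doesn't settle whether the plunger is out. I'll advance in small steps and watch for the stop.

Call:
{"method": "arm_command", "body": {"deltas": "0.6 0 0 0 0 0.25 0; 0.6 0 0 0 0 0.25 0; 0 0 0 0 0 0 0"}}

```text
time_s: 11.5
ee_pos: [582.5, 179.5, 93.8]
ee_rot: [180.0, 0.0, 36.4]
force: [-1.1, 0.1, -0.1]
gripper_width: 0.1
```

```bash
python3 - <<'E'
from h import *
F=[]
for i in range(2): b=grab_frame('side');F.append(state()['force'])
print(np.mean(F,0),state()['ee_pos'])
for th in (56,58,60):
    t=np.radians(185.7-th); u=np.array([np.cos(t),np.sin(t)]);g=np.array([np.sin(t),-np.cos(t)])
    p=np.array([658.3,59.2])+142*u+34*g
    w=np.array([658.3,59.2])+70*np.array([np.cos(t-np.radians(30)),np.sin(t-np.radians(30))])
    print(th,proj('side',[[*p,120],[*w,60]]).round(1).tolist(),proj('scene',[[*p,120],[*w,60]]).round(1).tolist())
E
```

```text
[-1.06677488 -0.02019937  0.84515839] [582.53901394 179.46230883  93.74917269]
56 [[308.7, 156.5], [331.6, 187.3]] [[376.3, 222.0], [338.5, 237.4]]
58 [[310.3, 156.0], [332.5, 187.1]] [[376.0, 223.8], [338.0, 238.2]]
60 [[312.1, 155.5], [333.4, 187.0]] [[375.6, 225.7], [337.5, 239.0]]
```

Call:
{"method": "arm_command", "body": {"deltas": "-3 0 0 0 0 0 0; -3 0 -2 0 0 0 0; 0 0 -15 0 0 0 0; 0 0 -25 0 0 0 0; 0 0 -40 0 0 0 0"}}

```text
time_s: 12.22
ee_pos: [577.3, 175.8, 176.6]
ee_rot: [-180.0, 0.1, 36.4]
force: [0.3, 0.1, 0.2]
gripper_width: 0.3
```

Call:
{"method": "arm_command", "body": {"deltas": "0 -20 -25 0 0 0 0; -25 -40 0 0 0 0 0; -30 -40 0 0 0 0 0; -30 -40 0 0 0 0 0; -40 0 0 0 0 0 0"}}

```text
time_s: 12.85
ee_pos: [392.6, 215.8, 201.9]
ee_rot: [-180.0, -0.1, 36.6]
force: [0.1, -0.4, 0.5]
gripper_width: 0.5
```

Call:
{"method": "arm_command", "body": {"deltas": "-50 0 0 0 0 0 0; -50 0 0 0 0 0 0; -50 0 0 0 0 0 0; -30 0 0 0 0 0 0; 0 0 0 0 0 0 0"}}

```text
time_s: 13.48
ee_pos: [248.2, 107.0, 201.7]
ee_rot: [180.0, -0.2, 36.3]
force: [0.1, 1.5, 0.4]
gripper_width: 0.2
```

```bash
python3 - <<'E'
from h import *
a=save('side','side5.png');b=save('scene','scene5.png')
im=np.hstack([cv2.resize(a[120:240,270:390],(400,400),interpolation=2),cv2.resize(b[180:300,280:400],(400,400),interpolation=2)])
save(0,'m5.png',np.clip(im*1.7,0,255).astype(np.uint8))
E
```

```text
(no output)
```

View pics/m5.png

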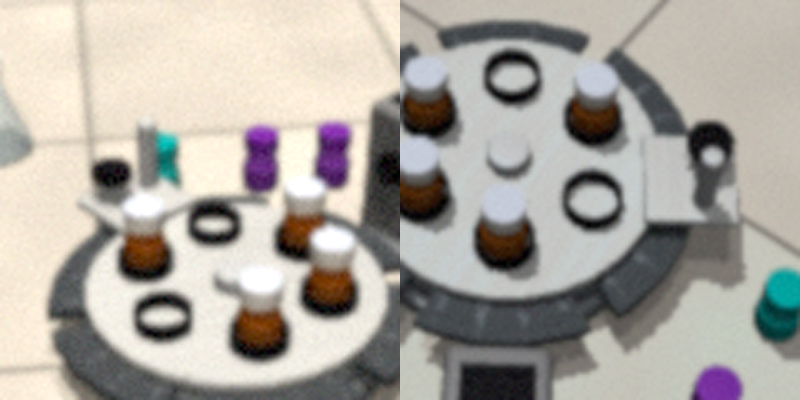

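Clear view now: the button at side (112,173) has a visible stem under it, and the sample stands before the head at scene (503,225). I'll triangulate the button height and table angle the same way as at the start.

```bash
python3 - <<'E'
from h import *
k=10/3
ca=lambda u,v:('scene',280+(u+.5)/k-.5,180+(v+.5)/k-.5)
cb=lambda u,v:('side',270+(u+.5)/k-.5,120+(v+.5)/k-.5)
g=cv2.imread('pics/m5.png',0)
x0,y0,x1,y1=85,150,132,205
_,_,st,ce=cv2.connectedComponentsWithStats((g[y0:y1,x0:x1]<60).astype(np.uint8)); i=1+np.argmax(st[1:,4]);print(st[i],ce[i]+[x0,y0])
for n,p,q in(('button',(310,144),tuple(ce[i]+[x0,y0])),('post',(312,157),(147,125)),('wellR',(193,199),(213,222)),('wellT',(112,77),(162,315)),
  ('S',(103,199),(305,188)),('C',(196,74),(144,207))):
    X,e=tri([ca(*p),cb(*q)]);d=X[:2]-[658.3,59.2];print(n,X.round(1),np.round(e,1),np.hypot(*d).round(1),np.degrees(np.arctan2(d[1],d[0])).round(1))
# side-view only: expected silhouette centre of button for plunger out / riding
print(proj('side',[[575.4,174.5,85],[575.4,174.5,77.5]]),cb(*(ce[i]+[x0,y0])))
E
```

```text
[ 10  12  33  26 673] [110.98514116 174.03566122]
button [576.6 175.4  83.1] [0.4 0.4] 142.1 125.1
post [606.9 190.8 116.9] [0.2 0.2] 141.3 111.3
wellR [652.3 130.1  61.3] [0.4 0.4] 71.1 94.9
wellT [602.1  19.8  60. ] [0.7 0.7] 68.7 -145.0
S [715.2  97.6 108.2] [0.7 0.7] 68.6 34.0
C [594.7  86.3 109. ] [1.3 1.3] 69.2 157.0
[[302.6152028  171.52368666]
 [302.74465985 173.95157165]] ('side', np.float64(302.94554234769686), np.float64(171.86069836552747))
```

Call:
{"method": "arm_command", "body": {"deltas": "0 0 0 0 0 0 0; 0 0 0 0 0 0 0; 0 0 0 0 0 0 0"}}

```text
time_s: 13.95
ee_pos: [249.5, 107.8, 200.6]
ee_rot: [-180.0, 0.0, 36.4]
force: [0.1, -0.6, 0.6]
gripper_width: 0.8
```

```bash
python3 - <<'E'
from h import *
a0=cv2.cvtColor(cv2.imread('pics/side0.png'),4).astype(int);a1=grab_frame('side').astype(int)
b0=cv2.cvtColor(cv2.imread('pics/scene0.png'),4).astype(int);b1=grab_frame('scene').astype(int)
for n,x,y,r,p,q in(('beaker',210,325,(60,75),a0,a1),('stopper',295,320,(40,65),a0,a1),('flask',440,225,(40,45),b0,b1)):
    A,B=p[y:y+r[1],x:x+r[0]],q[y:y+r[1],x:x+r[0]]
    f=lambda z:z.mean(2).astype(np.float32)
    print(n,np.abs(A-B).mean().round(1),cv2.phaseCorrelate(f(A),f(B)))
s=state();print(s['force'],s['ee_pos'],np.abs(s['qvel']).max(),s['time_s'])
print(job_done())
E
```

```text
beaker 2.4 ((0.008533887277035745, 0.5223925421040576), 1.0781867752075196)
stopper 3.2 ((-0.0754095852988641, -0.1049079214158013), 1.0745605776707332)
flask 1.2 ((0.04604156398556114, 0.4363933958022237), 0.9444776744312711)
[-0.03397778 -0.42077784  0.80461327] [249.28410498 107.73004798 200.59307163] 0.2831294874271221 14.05
the job is handed in; nothing more can be done
None
```

I turned the turntable clockwise by one notch and handed the job in at about 14 s; no verdict was reported. With the fingers shut I pressed the plunger in about 9.7 mm (about 7 N) and turned the table to about 35°. I then let go of the button and pushed only on the post (about 2.5 N) until the push force fell away at the next notch. After that I backed off, lifted and moved the hand clear.

**Last checks**
- **Table angle:** the single points gave 59.1° to 61.9°, averaging about 60.7°.
- **Button:** it is 142.1 mm from the axis and within about 2 mm of where the next notch should be. Its height reads as fully out: side-view row 171.9, against 171.5 expected for out and 174.0 for still pressed in.
- **Sample:** it stands upright in its well in front of the reading head. I did not measure its distance to the reading spot directly.
- **Other glassware:** the beaker, flask and stoppered bottle shifted by 0.5 pixel or less between the first and last images.
- **Hand:** it ended well clear, with no contact force.

**Less certain**
- I did not feel a hard stop at the notch. That the plunger is locked rests on the pictures.
- The triangulated post top came out 3 mm low (117 instead of 120 mm), probably because I picked its pixel by eye.

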